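# Fish the dropped bottle cap out of the gap and put it in the empty tray

### The arm

A 6-joint arm with a two-finger parallel gripper is mounted at the origin on the work surface. World frame = base frame: x ahead of the robot, y to its left, z up, the work surface at z = 0. Lengths are in m, angles in rad, forces in N, time in s.
With the tool pointing down it reaches from about 0.35 to 0.85 m from the base axis. Payload 8.1 kg.
Tool frame: the origin (TCP) lies at the centre of the arm's flange, where the gripper is bolted on; the fingertips stand 186 mm ahead of it and the grasp point (between the pads) lies 167 mm ahead of it (robot.grasp_offset is the distance from the TCP to the grasp point, in m); z points along the fingers, y is the line along which they close (so a half turn about z gives the same grasp; the last joint's range is limited). The gripper opens to 93 mm and grips with 3 to 60 N. Pads are 15 mm wide; open, the fingers measure 128 mm over their backs; the gripper's body (75 mm by 188 mm) begins 65 mm behind the grasp point.
Start: joints at [-1.275, 0.13, 1.488, -0, 1.523, -0.085], TCP at [0.223, -0.557, 0.405] pointing down, gripper open.
Joint ranges: [-2.96, 2.96], [-0.89, 2.26], [0.02, 2.5], [-1.34, 4.48], [0, 2.73], [-2.66, 2.66]. Speed limits (rad/s): [2.39, 2.39, 2.79, 3.14, 3.14, 3.14].

### API

Orientations are given as a rotation vector (axis times angle).
In Python, from plant import robot gives the robot as it stands.
- The arm moves only by the tool drive_tool, never from a script. Its argument "moves" is one flat list of numbers, 7 for each row, row after row: the finger opening in mm, from 0 to 93, then the shift along the tool's x, y, z in mm, then the turn, a rotation vector about the tool's x, y, z in degrees. A call has 1 to 8 rows; each row shifts and turns the commanded pose from where the row before left it, along the tool's axes as they then stand; what a row does not reach is not made up. A row lasts 1/10 s, in which the tool goes at most 50 mm and 8.59 degrees, less where a joint would pass 70% of its speed; a pose out of reach is approached as far as the arm can. A call is refused whole if a number of a shift passes 50 or a number of a turn 8.59, either way. A call with a gripper value outside its range is refused whole. The fingers move at their own pace and stop on an object; "grip_force" is the grip in N (left out, the last holds). Time passes only in rows, so rows that do not move let the fingers close. It gives the time, the measured TCP pose, the force, the opening and the grip force at its end, in the units of the state.
- robot.read_state(): the state, without advancing time (a new reading comes with each control period).
- robot.read_camera(name): name is "side" or "top" or "wrist"; returns a dict with "color" (384x512x3 uint8, red, green, blue), "depth" (384x512 float32, m along the optical axis (not along the pixel's ray), 0 where there is no reading), "mtx" (3x3 intrinsics, pixels), "R" (3x3) and "t" (3): a world point X has camera coordinates R X + t. Camera axes: x right, y down, z forward; pixel columns grow to the right and rows downward; lengths in m; the calibration is good to about 2 mm. A picture is of the moment at which its call begins.
- robot.close_job(): hands the job in; it is judged then, once.
The state is a dict: "t": time; "q": joint angles; "dq": joint speeds; "joint_torque": joint torques, N m; "tool_pos": TCP position; "orientation": TCP orientation; "force": force on the tool from outside, world axes, zero at the start; "wrist_torque": the same for the moment, N m; "opening": finger opening in m; "gripper_force": force on a finger pad.
Only numpy, scipy, OpenCV 4.12 (cv2) and the standard library are available. Lean on these libraries where they do the work, as an engineer would, in place of code of your own. Each camera call takes 0.05 s, during which the arm holds its last target. There are 200 camera calls.

### The job

A brass cap has fallen into the narrow gap between the bottle case and the warming bath, too deep for fingers: take the bent rod off its wooden rest, draw the cap along the table right out of the gap with the rod's foot, and hang the rod back on its rest the way it was. Then pick up the cap and lay it down flat, without dropping it, in the steel tray that is empty, the same way up as it was. Leave the other things on the table where they are.

Things in the scene. Friction and masses are not known exactly. Their poses are not given: they have to be found in the camera images.
- cap: the dropped brass cap, a plain disc 32 mm across and 16 mm high, 50 g, lying flat on the table in the gap, 65 to 115 mm inside its mouth. Origin: centre of its underside; z up through its closed top.
- station: fixed units either side of the gap: near side, a plywood case of bottles (90 mm wide, 200 long, walls 105 high, brass bottle tops to 133 mm); far side, a steel warming bath (100 mm wide, 200 long, 129 high, handle to 140 mm). Origin: on the table, middle of the gap's mouth; +y inward along the gap's middle, x across. Both units end flush with the mouth (y = 0).
- gap_mouth (a point): middle of the gap's mouth, on the table (= the station's origin). The gap is straight, 42 mm wide, 200 mm long, open at the top and mouth, closed at its far end; its floor is the table. The table straight in front of the mouth is free for at least 130 mm.
- gap_end (a point): middle of the gap's closed end, on the table, 200 mm from the mouth.
- hook: loose bent rod, 120 g: 7 mm steel with a wooden handle 90 mm long (x), 18 wide (y: grip it here from above), 24 high (z). Origin: centre of the handle, on the rod's axis; x along the rod to the foot, z up as it hangs. The rod runs from x = -92 to 220 mm, where it bends straight down; the foot ends in a blade 22 mm wide (y), 4 thick (x), its lower edge 62 mm below the axis.
- hook_foot (a point): middle of the blade's lower edge: at x = 220 mm, z = -62 mm in the rod's own frame.
- rest: fixed wooden rest: base 190 x 90 x 12 mm with two upright forks, 8 mm thick, at x = -70 and +70 mm, each with an open V notch 48 mm wide at its top, 104 mm above the table. The rod lies in both notches, one each side of the handle, foot hanging down, pointing along the rest's +x. Origin: centre of the base's underside.
- rest_seat (a point): where the centre of the handle (the rod's origin) belongs on the rest: midway between the forks, 85 mm above the table. The rod may lie up to 15 mm to either side of it along x at the start.
- tray: the empty tray, fixed: steel, 130 mm (x) by 120 mm (y) by 28 mm high, walls and floor 4 mm, open at the top. Origin: centre of its underside. The two trays' places may be swapped.
- tray_floor (a point): centre of the empty tray's inner floor, 4 mm above the table.
- tray_full: the other tray, fixed, of the same size and look but full of brass caps; not for the dropped cap. Origin: centre of its underside.
- dropper_a: bystander: amber dropper bottle, 33 mm across, 107 mm high, standing beyond the warming bath, on the right. Origin: centre of its base.
- dropper_b: bystander: the same, standing beyond the warming bath, farther left. Origin: centre of its base.
- dropper_c: bystander: the same, standing to the right, nearer the robot than the rest. Origin: centre of its base.
- jar: bystander: low amber jar with black lid, 48 mm across, 45 mm high, beyond the rod's foot. Origin: centre of its base.
- rollon: bystander: slim bottle with brass top, 22 mm across, 90 mm high, standing between the warming bath and the far tray. Origin: centre of its base.
- beaker: bystander: open glass beaker, 60 mm across, 75 mm high, left of the trays. Origin: centre of its base.
- spatula: bystander: spatula, 180 mm long, lying on the table beyond the rest. Origin: on its underside, about the middle of its length.
Not all that is in view belongs to the job. Leave any black or green look-alike of the tray alone.

How it is judged:
On the way, in this order (a step that is already met when the one before it is completed fails the run):
1. the rod is taken off its rest (distance between hook and rest_seat above 0.06 m), for 0.1 s.
2. the rod touches the cap inside the gap (contact force between hook and cap above 0.03 N and y of cap in the frame of station above 0.02 m), for 0.03 s.
3. the cap lies on the table wholly outside the gap (y of cap in the frame of station below -0.02 m and height (world z) of cap below 0.01 m), for 0.2 s.
4. the rod hangs on its rest again, released (distance between hook and rest_seat below 0.025 m and angle between the x axis of hook and the x axis of rest, either way round below 0.15 rad and x of hook_foot in the frame of rest above 0.15 m and angle between hook's own z axis and vertical below 0.25 rad and contact force between the fingers and hook below 0.05 N and linear speed of hook below 0.03 m/s), for 0.2 s.
5. the cap is picked up (height (world z) of cap above 0.03 m), for 0.1 s.
At the end, for the whole second after the job is handed in: the cap lies flat (0.15 rad), same way up, still and released on the empty tray's floor; the rod hangs released and still in both forks of its rest, foot down (0.25 rad) and pointing as before (0.15 rad), handle centre within 25 mm of the seat (all of step 4 and x of cap in the frame of tray between -0.05 and 0.05 m and y of cap in the frame of tray between -0.045 and 0.045 m and height (world z) of cap below 0.009 m and angle between cap's own z axis and vertical below 0.15 rad and linear speed of cap below 0.02 m/s and contact force between the fingers and cap below 0.05 N); the robot touches nothing.
It fails at once if the cap is touched by the robot itself while it is in the gap (contact force between any of the fingers, the arm and cap above 0.3 N and y of cap in the frame of station above 0 m and height (world z) of cap below 0.1 m and horizontal distance between cap and gap_mouth below 0.2 m and x of cap in the frame of station between -0.021 and 0.021 m).
It fails at once if the cap is dropped or thrown: in free flight more than 40 mm above the table (contact force between anything else and cap below 0.01 N and height (world z) of cap above 0.04 m).
It fails at once if a bystander is knocked over or moved more than 30 mm (distance of any of dropper_a, dropper_b, dropper_c, jar, rollon, beaker, spatula from where it was at the start of the episode above 0.03 m or angle between any of dropper_a, dropper_b, dropper_c, jar, rollon, beaker's own z axis and vertical above 0.6 rad).
It also fails if it takes over 58 s, if anything falls off the work surface, if the arm or the gripper's body presses on something with over 40 N, if the wrist force passes 120 N, or if a joint passes its speed limit or range.

## Working session

There is one attempt and no reset: what is moved stays moved. The work goes in short steps, Python scripts to look and compute and a tool call to move; the robot and the scene stay as the last step left them, time stands still between calls to the robot, and variables do not carry over. Pictures are saved under pics/ and viewed, at most 10 in all, crops included, and the job is handed in when it is done.

Besides the shell and the picture viewer there is one more tool, called after "Request:" as a command line: name --argument value ..., lists and objects as JSON in quotes. drive_tool: Moves the arm, as the interface text tells. Its arguments: {"type":"object","properties":{"moves":{"type":"array","items":{"type":"number"}},"grip_force":{"type":"number"}},"required":["moves"]}

```bash
ls; mkdir -p pics; cat > h.py <<'E'
import numpy as np, cv2
from plant import robot
def snap(n):
    c=robot.read_camera(n); np.savez(f'{n}.npz',**c); return c
def world(c):
    d=c['depth']; v,u=np.indices(d.shape); K=c['mtx']
    p=np.stack([(u-K[0,2])/K[0,0]*d,(v-K[1,2])/K[1,1]*d,d],-1)
    return (p-c['t'])@c['R']   # R^T (p-t)
E
python3 - <<'E'
from h import *
for n in('top','side'):
    c=snap(n); cv2.imwrite(f'pics/{n}0.png',cv2.resize(c['color'][...,::-1],None,fx=1.5,fy=1.5)); print(n,c['mtx'].tolist(),c['R'].round(3).tolist(),c['t'])
s=robot.read_state(); print(s['t'],s['tool_pos'],s['orientation'],s['force'])
E
```

```text
pics
top [[448.88944702923465, 0.0, 254.31451320370684], [0.0, 448.88944702923465, 189.8933418259865], [0.0, 0.0, 1.0]] [[-0.021, -1.0, -0.002], [-0.983, 0.021, -0.18], [0.18, -0.002, -0.984]] [0.11058835 0.49907336 1.80237972]
side [[459.85062829211154, 0.0, 253.8837228769065], [0.0, 459.85062829211154, 179.8235321685288], [0.0, 0.0, 1.0]] [[0.936, -0.352, 0.008], [-0.266, -0.722, -0.639], [0.231, 0.596, -0.769]] [-0.43553897  0.24559879  1.33191885]
0.1 [ 0.2229652  -0.55682333  0.40382252] [-3.08325365e+00 -5.94297251e-01  2.76036869e-04] [-0.49589485  0.21778205 -0.37328899]
```

View pics/top0.png

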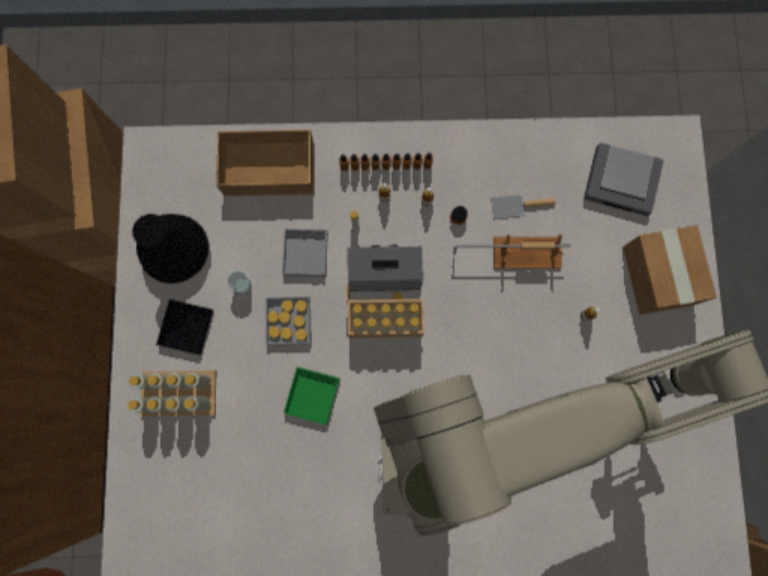

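View pics/side0.png

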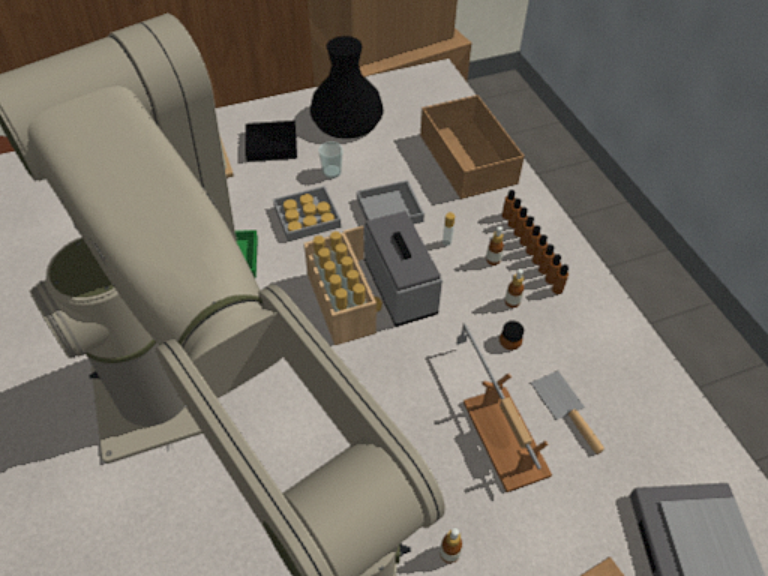

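The top view shows the rest at about (528,253), with the rod's foot pointing left to (455,246). The gap runs between the bath at (385,268) and the case at (385,318), with its mouth on the right and the cap near (397,295). The empty tray is at (305,252), and the full one is at (289,321).

```bash
python3 - <<'E'
from h import *
C={n:dict(np.load(n+'.npz')) for n in('top','side')}
W={n:world(C[n]) for n in C}
def reg(n,u0,u1,v0,v1,z0,z1,name):
    w=W[n][int(v0/1.5):int(v1/1.5),int(u0/1.5):int(u1/1.5)].reshape(-1,3)
    m=(w[:,2]>z0)&(w[:,2]<z1); p=w[m]
    r=cv2.minAreaRect((p[:,:2]*1000).astype(np.float32))
    print(n,name,len(p),'mean',p.mean(0).round(4),'rect',np.round(r[0],1),np.round(r[1],1),round(r[2],2)); return p
reg('top',330,440,235,300,.115,.16,'bath top')
reg('top',335,440,285,350,.095,.14,'case top')
reg('side',360,445,200,330,.115,.14,'bath top')
reg('side',300,385,225,345,.09,.14,'case top')
reg('top',275,335,225,285,.015,.04,'tray walls'); reg('top',275,335,225,285,-.01,.012,'fl')
reg('top',260,315,290,355,.015,.05,'full')
reg('side',350,430,175,240,.02,.035,'tray walls')
p=reg('top',515,560,235,260,.08,.12,'handle')
reg('side',495,535,390,450,.075,.12,'handle')
p=reg('top',450,575,225,262,.06,.13,'rod+')
p=reg('top',450,498,225,262,.06,.13,'rodfront')
print(np.polyfit(p[:,1],p[:,0],1))
reg('side',455,505,315,385,.06,.13,'rodfront side')
reg('top',490,570,232,275,.006,.03,'rest base')
# gap region cap
c=C['top']; w=W['top']
hsv=cv2.cvtColor(c['color'],cv2.COLOR_RGB2HSV)
for v in range(192,203):
    print(v,[(u,*w[v,u].round(3)) for u in range(258,275,2)][:9:2],hsv[v,258:275:2,1])
E
```

```text
top bath top 1176 mean [0.5432 0.0909 0.1287] rect [544.2  89.8] [195.7  99.8] 89.21
top case top 608 mean [0.409  0.0923 0.1172] rect [424.8  93.4] [203.9 128.3] 87.93
side bath top 1604 mean [0.536  0.078  0.1296] rect [512.2  90.1] [200.9 165.7] 86.14
side case top 1742 mean [0.4215 0.0904 0.1162] rect [443.9  94.9] [211.  168.5] 89.92
top tray walls 165 mean [0.6102 0.3192 0.0252] rect [607.1 314.3] [120.7 132.7] 87.43
top fl 1370 mean [0.6003 0.3175 0.0017] rect [603.2 319.4] [169.3 176. ] 89.6
top full 496 mean [0.416  0.3612 0.0226] rect [414.7 369.3] [138.3 131.7] 89.87
side tray walls 196 mean [0.615  0.3377 0.0273] rect [604.1 317.3] [127.7 132.1] 86.35
top handle 123 mean [ 0.5948 -0.3261  0.0943] rect [ 590.3 -322.9] [ 35.5 120.6] 8.37
side handle 334 mean [ 0.5901 -0.3256  0.094 ] rect [ 593.7 -320.5] [124.8  32.6] 79.23
top rod+ 250 mean [ 0.5957 -0.2919  0.0904] rect [ 595.8 -257.2] [ 54.5 311.9] 0.97
top rodfront 36 mean [ 0.5987 -0.148   0.0856] rect [ 598.8 -157.7] [112.9   4.5] 89.75
[0.00493926 0.59942542]
side rodfront side 150 mean [ 0.5948 -0.1833  0.089 ] rect
[... 3392 characters left out ...]
.447), np.float64(0.086), np.float64(0.093)), (262, np.float64(0.447), np.float64(0.07), np.float64(0.089)), (266, np.float64(0.448), np.float64(0.054), np.float64(0.086)), (270, np.float64(0.448), np.float64(0.038), np.float64(0.084)), (274, np.float64(0.448), np.float64(0.022), np.float64(0.079))] [105 102 105 105 113 101 107 107 102]
202 [(258, np.float64(0.447), np.float64(0.086), np.float64(0.068)), (262, np.float64(0.449), np.float64(0.07), np.float64(0.057)), (266, np.float64(0.437), np.float64(0.055), np.float64(0.131)), (270, np.float64(0.448), np.float64(0.037), np.float64(0.058)), (274, np.float64(0.446), np.float64(0.021), np.float64(0.069))] [127 106 108 109 149 129 106 105 142]
```

```bash
python3 - <<'E'
from h import *
c=dict(np.load('top.npz'))['color'][...,::-1]
a=cv2.resize(c[150:235,170:295],(800,544),interpolation=cv2.INTER_CUBIC)
cv2.imwrite('pics/crop1.png',a)
E
```

```text
(no output)
```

View pics/crop1.png

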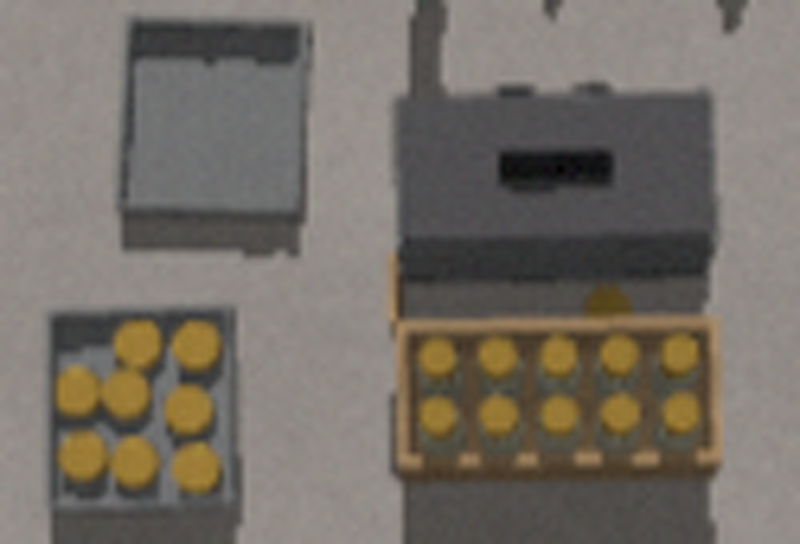

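The crop confirms that the upper-left tray (215,130) is empty. The cap's brass edge shows in the gap at crop (607,300), which is about y=0.057 in world coordinates. I'll align the gripper with the rod now.

Request:
drive_tool --moves '[93,0,0,0,0,0,-8.4,93,0,0,0,0,0,-8.4,93,0,0,0,0,0,-8.4,93,0,0,0,0,0,-8.4,93,0,0,0,0,0,-8.4,93,0,0,0,0,0,-8.4,93,0,0,0,0,0,-8.4,93,0,0,0,0,0,-8.4]'

```text
t: 0.9
tool_pos: [0.223, -0.5569, 0.4041]
orientation: [-2.233, -2.208, -0.001]
force: [0.2, -1.0, -0.1]
opening: 0.0931
gripper_force: 0.0
```

Request:
drive_tool --moves '[93,28,46,0,0,0,0,93,28,46,0,0,0,0,93,28,46,0,0,0,0,93,28,46,0,0,0,0,93,28,46,0,0,0,0,93,28,46,0,0,0,0,93,28,46,0,0,0,0,93,28,46,0,0,0,0]'

```text
t: 1.7
tool_pos: [0.5697, -0.3535, 0.4042]
orientation: [-2.24, -2.202, 0.0]
force: [-0.5, -1.4, 0.9]
opening: 0.0929
gripper_force: 0.0
```

```bash
python3 - <<'E'
from h import *
from scipy.spatial.transform import Rotation as Ro
for n in('wrist','top'):
    c=snap(n)
    if n=='wrist': cv2.imwrite(f'pics/{n}1.png',c['color'][...,::-1])
    else: cv2.imwrite(f'pics/{n}1.png',c['color'][90:290,120:420,::-1].repeat(2,0).repeat(2,1))
s=robot.read_state(); print(s['t'],s['tool_pos'],Ro.from_rotvec(s['orientation']).as_matrix().round(3),s['q'].round(2) if hasattr(s['q'],'round') else s['q'],s['force'])
E
```

```text
1.8 [ 0.57249025 -0.35053364  0.4033071 ] [[ 0.011  1.     0.   ]
 [ 1.    -0.011  0.003]
 [ 0.003  0.    -1.   ]] [-0.63  0.32  1.27  0.    1.55 -0.62] [-0.97619233 -0.03538439 -0.58321781]
```

View pics/wrist1.png

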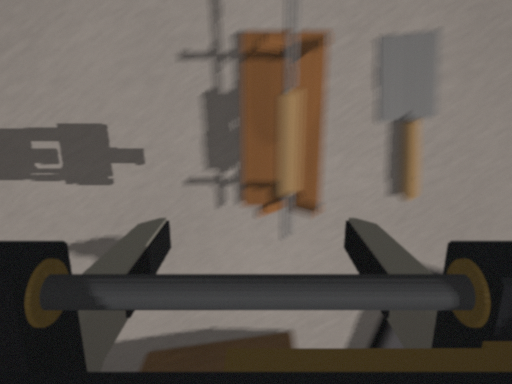

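The wrist view shows the handle at (291,140), the rod running up the image, the forks at rows 45 and 200, and the spatula well clear to the right.

```bash
python3 - <<'E'
from h import *
c=dict(np.load('wrist.npz')); w=world(c)
def st(v0,v1,u0,u1,z0,z1,n):
    p=w[v0:v1,u0:u1].reshape(-1,3); p=p[(p[:,2]>z0)&(p[:,2]<z1)]
    print(n,len(p),p.mean(0).round(4),p.min(0).round(3),p.max(0).round(3))
    return p
p=st(100,180,270,315,.085,.11,'handle'); print(np.polyfit(p[:,1],p[:,0],1))
p=st(85,195,270,315,.085,.11,'handle full')
p=st(0,30,275,310,.07,.1,'rod fwd')
p=st(210,235,275,310,.07,.1,'rod tail')
p=st(60,200,235,330,.005,.018,'base')
r=cv2.minAreaRect((p[:,:2]*1000).astype(np.float32));print(r)
c=dict(np.load('top.npz'));w=world(c)
# top: fwd rod / station edges
def edge(z0,z1,us,rows,n):
    out=[]
    for u in us:
        col=w[rows[0]:rows[1],u]; m=(col[:,2]>z0)&(col[:,2]<z1); q=col[m]
        if len(q): out.append((q[:,1].mean(),q[:,0].min(),q[:,0].max()))
    o=np.array(out); print(n,np.polyfit(o[:,0],o[:,1],1),np.polyfit(o[:,0],o[:,2],1),o.mean(0).round(4))
edge(.12,.14,range(236,279),(160,200),'bath')
edge(.099,.112,range(236,279),(194,230),'case')
q=w[165:185,225:290].reshape(-1,3);q=q[(q[:,2]>.12)&(q[:,2]<.14)];print('bath y',q[:,1].min(),q[:,1].max())
q=w[195:230,225:290].reshape(-1,3);q=q[(q[:,2]>.098)&(q[:,2]<.11)];print('case y',q[:,1].min(),q[:,1].max())
for n,(v,u) in dict(dropc=(208,394),jar=(143,306),da=(130,285),db=(127,256),roll=(144,236)).items(): print(n,w[v-3:v+4,u-3:u+4].reshape(-1,3)[np.argmax(w[v-3:v+4,u-3:u+4,2])].round(3))
E
```

```text
handle 1692 [ 0.5925 -0.3185  0.0959] [ 0.583 -0.355  0.085] [ 0.602 -0.286  0.099]
[0.01421995 0.59702271]
handle full 2191 [ 0.5925 -0.3212  0.0956] [ 0.583 -0.368  0.085] [ 0.602 -0.274  0.099]
rod fwd 259 [ 0.5946 -0.2193  0.087 ] [ 0.591 -0.23   0.084] [ 0.598 -0.208  0.09 ]
rod tail 297 [ 0.5962 -0.3932  0.0892] [ 0.585 -0.41   0.083] [ 0.613 -0.381  0.1  ]
base 8595 [ 0.5913 -0.314   0.0112] [ 0.547 -0.399  0.008] [ 0.639 -0.245  0.018]
((593.0006103515625, -321.9125061035156), (152.95884704589844, 90.01914978027344), 88.91224670410156)
bath [-0.00259028  0.4991699 ] [0.02414611 0.58845202] [0.0882 0.4989 0.5906]
case [-0.04283259  0.37724834] [-0.10846168  0.4576734 ] [0.091  0.3733 0.4478]
bath y -0.008016558145386043 0.18751023561166513
case y -0.009106770774326806 0.19351577526366154
dropc [ 0.412 -0.46   0.113]
jar [ 0.689 -0.128  0.057]
da [ 0.749 -0.035  0.105]
db [0.763 0.087 0.11 ]
roll [0.697 0.171 0.094]
```

Request:
drive_tool --moves '[93,15,10,20,0,0,0,93,14,10,20,0,0,0,60,0,0,20,0,0,0,60,0,0,0,0,0,0,60,0,0,0,0,0,0]' --grip_force 55

```text
t: 2.3
tool_pos: [0.5882, -0.3265, 0.3443]
orientation: [-2.24, -2.201, 0.001]
force: [0.2, -0.6, 1.4]
opening: 0.0736
gripper_force: 0.0
```

Request:
drive_tool --moves '[60,5,4,30,0,0,0,60,0,0,30,0,0,0,60,0,0,25,0,0,0,60,0,0,7,0,0,0,60,0,0,0,0,0,0,60,0,0,0,0,0,0]'

```text
t: 2.9
tool_pos: [0.5933, -0.3221, 0.2551]
orientation: [2.239, 2.2, 0.001]
force: [-0.1, 0.5, 0.6]
opening: 0.0599
gripper_force: 0.0
```

Request:
drive_tool --moves '[60,0,0,3,0,0,0,0,0,0,0,0,0,0,0,0,0,0,0,0,0,0,0,0,0,0,0,0,0,0,0,0,0,0,0,0,0,0,0,0,0,0,0,0,0,0,0,0,0]'

```text
t: 3.6
tool_pos: [0.5931, -0.3213, 0.2499]
orientation: [2.24, 2.202, 0.001]
force: [0.1, 1.1, -0.5]
opening: 0.0178
gripper_force: 55.0
```

```bash
python3 - <<'E'
from h import *
s=robot.read_state(); print(s['tool_pos'],s['opening'],s['gripper_force'],s['force'],s['wrist_torque'])
E
```

```text
[ 0.59305159 -0.32133529  0.24989514] 0.017805984987852606 55.00776529312134 [ 0.07661011  1.06739389 -0.46799193] [ 0.0664206 -0.0813961 -0.0206066]
```

Request:
drive_tool --moves '[0,0,0,-10,0,0,0,0,0,0,-20,0,0,0,0,0,0,-25,0,0,0,0,0,0,-25,0,0,0,0,0,0,-20,0,0,0,0,0,0,0,0,0,0]'

```text
t: 4.2
tool_pos: [0.5936, -0.3219, 0.3546]
orientation: [2.236, 2.198, 0.002]
force: [1.6, -0.3, -0.3]
opening: 0.0175
gripper_force: 55.0
```

```bash
python3 - <<'E'
from h import *
c=snap('wrist'); cv2.imwrite('pics/wrist2.png',c['color'][...,::-1])
w=world(c); c=snap('top'); w2=world(c)
s=robot.read_state(); print(s['t'],s['tool_pos'],s['opening'],s['force'],s['wrist_torque'])
for n,W in(('wrist',w),('top',w2)):
    p=W.reshape(-1,3); m=(p[:,2]>.13)&(p[:,2]<.22)&(abs(p[:,0]-.597)<.02)&(p[:,1]>-.25)&(p[:,1]<-.07); p=p[m]; print(n,len(p))
    if len(p)>5: print(p[:,1].min(),p[:,1].max(),np.polyfit(p[:,1],p[:,0],1),np.polyfit(p[:,1],p[:,2],1))
E
```

```text
4.3 [ 0.59277826 -0.32136574  0.34996358] 0.01724073978186848 [ 0.40590893  0.44558305 -1.83255673] [-0.04807477 -0.06135387  0.05324801]
wrist 1569
-0.2499750643773882 -0.21613381794607656 [0.00871064 0.59766908] [-0.0077644   0.18975776]
top 86
-0.2479579712750126 -0.1010639415647112 [0.00956031 0.60085861] [-0.10556999  0.16812391]
```

View pics/wrist2.png

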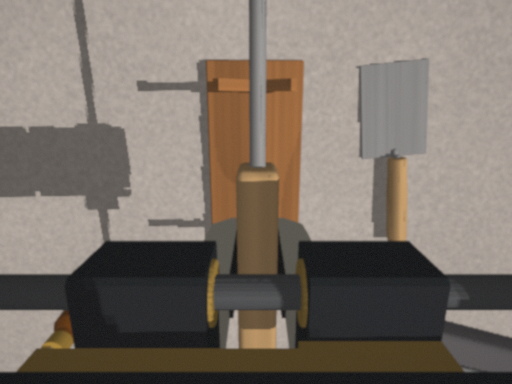

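The rod is held straight and level between the pads at (257,160), pointing up the image. I'll move it in front of the mouth and compare the rod with the gap.

Request:
drive_tool --moves '[0,0,-30,0,0,0,0,0,0,-30,0,0,0,0,0,0,-30,0,0,0,0,0,10,-30,0,0,0,0,0,30,0,0,0,0,0,20,0,0,0,0,0,0,0,0,0,0,0]'

```text
invalid input at $.moves: expected a multiple of 7 numbers
```

```bash
python3 - <<'E'
from h import *
s=robot.read_state(); print(s['t'],s['tool_pos'],s['orientation'])
c=snap('top'); w2=world(c); cv2.imwrite('pics/top2.png',cv2.resize(c['color'][165:225,225:345,::-1],(800,400),interpolation=cv2.INTER_CUBIC))
cs=snap('side');cw=snap('wrist'); cv2.imwrite('pics/wrist3.png',cw['color'][...,::-1])
w=world(cw)
for n,W in(('wrist',w),('top',w2)):
    p=W.reshape(-1,3); m=(p[:,2]>.15)&(p[:,2]<.21)&(abs(p[:,0]-.474)<.02)&(p[:,1]>-.19)&(p[:,1]<-.0); p=p[m]; print(n,len(p))
    if len(p)>5: print(p[:,1].min(),p[:,1].max(),np.polyfit(p[:,1],p[:,0],1),np.polyfit(p[:,1],p[:,2],1),p.mean(0))
E
```

```text
4.3 [ 0.59277826 -0.32136574  0.34996358] [2.23984780e+00 2.20180675e+00 1.31137848e-04]
wrist 0
top 0
```

View pics/wrist3.png

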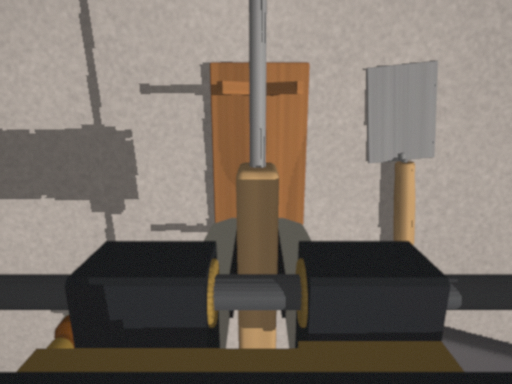

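The move was refused because I miscounted the numbers, so the view is unchanged. I'll send it again.

Request:
drive_tool --moves '[0,0,-30,0,0,0,0,0,0,-30,0,0,0,0,0,0,-30,0,0,0,0,0,10,-30,0,0,0,0,0,30,0,0,0,0,0,0,20,0,0,0,0,0,0,0,0,0,0,0,0]'

```text
t: 5.15
tool_pos: [0.4734, -0.2573, 0.3484]
orientation: [-2.237, -2.202, -0.0]
force: [-0.5, -0.7, -1.7]
opening: 0.0176
gripper_force: 55.0
```

```bash
python3 - <<'E'
from h import *
s=robot.read_state(); print(s['t'],s['tool_pos'],s['orientation'])
c=snap('top'); w2=world(c); cv2.imwrite('pics/top2.png',cv2.resize(c['color'][165:225,225:345,::-1],(800,400),interpolation=cv2.INTER_CUBIC))
cw=snap('wrist'); cv2.imwrite('pics/wrist4.png',cw['color'][...,::-1])
w=world(cw)
for n,W in(('wrist',w),('top',w2)):
    p=W.reshape(-1,3); m=(p[:,2]>.15)&(p[:,2]<.21)&(abs(p[:,0]-.474)<.02)&(p[:,1]>-.19)&(p[:,1]<-.0); p=p[m]; print(n,len(p))
    if len(p)>5: print(p[:,1].min(),p[:,1].max(),np.polyfit(p[:,1],p[:,0],1),np.polyfit(p[:,1],p[:,2],1),p.mean(0))
E
```

```text
5.15 [ 0.47339765 -0.25727603  0.34839235] [-2.23683235e+00 -2.20216455e+00 -2.50893340e-04]
wrist 1745
-0.1897332509981887 -0.15193205216517658 [0.00761525 0.47559539] [-0.00268968  0.18561067] [ 0.47429799 -0.1703693   0.18606891]
top 72
-0.18776052882881705 -0.0367885149067376 [0.0026696  0.47716377] [-0.08281716  0.17554636] [ 0.47690334 -0.09755113  0.18362527]
```

View pics/wrist4.png

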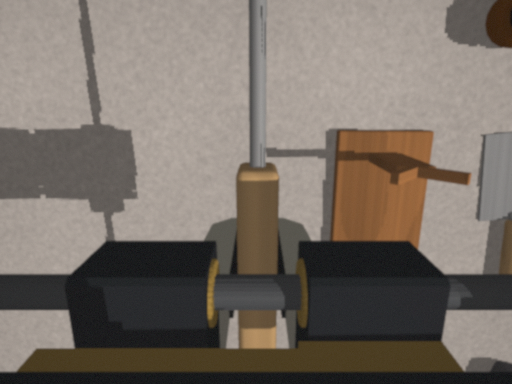

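Only the rod at (257,90) and the rest on the right are visible here, so I'll use the top-camera depths instead. They put the rod about 3 mm too far in +x. I'll shift it, lower it, and enter the mouth above the cap.

Request:
drive_tool --moves '[0,0,-3,30,0,0,0,0,0,0,30,0,0,0,0,0,0,26,0,0,0,0,15,0,0,0,0,0,0,20,0,0,0,0,0,0,20,0,0,0,0,0,0,0,0,0,0,0,0]'

```text
t: 5.95
tool_pos: [0.4722, -0.2026, 0.2644]
orientation: [-2.239, -2.204, -0.001]
force: [0.3, 0.1, -0.2]
opening: 0.0179
gripper_force: 55.0
```

Request:
drive_tool --moves '[0,20,0,0,0,0,0,0,20,0,0,0,0,0,0,20,0,0,0,0,0,0,17,0,0,0,0,0,0,5,0,0,0,0,0,0,0,0,0,0,0,0]'

```text
t: 6.55
tool_pos: [0.4735, -0.1223, 0.2644]
orientation: [2.238, 2.203, 0.0]
force: [0.7, 0.6, -0.8]
opening: 0.0175
gripper_force: 55.0
```

```bash
python3 - <<'E'
from h import *
c=snap('top'); w=world(c); s=robot.read_state(); print(s['t'],s['tool_pos'],s['force'],s['wrist_torque'])
cv2.imwrite('pics/top3.png',cv2.resize(c['color'][170:215,225:315,::-1],(800,400),interpolation=cv2.INTER_CUBIC))
p=w[180:215,230:320].reshape(-1,3)
m=(p[:,2]>.085)&(p[:,2]<.12)&(abs(p[:,0]-.474)<.015);q=p[m];print(len(q),q.min(0),q.max(0),np.polyfit(q[:,1],q[:,0],1),np.polyfit(q[:,1],q[:,2],1))
E
```

```text
6.6 [ 0.47349926 -0.12273659  0.26430072] [ 0.45065626 -0.63144033 -1.00304897] [-0.06426358 -0.08728854 -0.05707031]
89 [ 0.46007401 -0.09713923  0.09273087] [0.48726942 0.1932885  0.11073976] [-0.0069683   0.47846573] [0.0012668  0.10213685]
```

View pics/top3.png

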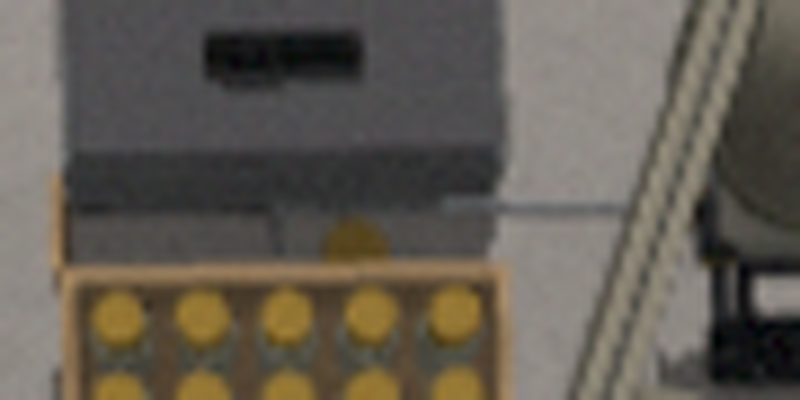

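The foot shows as a dark line at crop (278,230), deeper in than the cap at (357,240). I'll check the lateral centring by projection.

```bash
python3 - <<'E'
from h import *
c=dict(np.load('top.npz'))
def pr(x,y,z):
    q=c['mtx']@(c['R']@np.array([x,y,z])+c['t']); return (q[:2]/q[2]).round(2)
for a in [(.4735,-.03,.099),(.478,-.03,.099),(.495,.08,.129),(.495,.08,0),(.4525,.08,.105),(.473,.056,.016),(.473,.06,.016),(.473,.098,.035),(.473,-.009,0)]: print(a,pr(*a))
g=c['color'].astype(int)
print('rod col 285', g[186:202,285].sum(1)); print('rod col 288', g[186:202,288].sum(1))
print('col 245', g[180:206,245].sum(1)); print('col 275 ', g[180:206,274].sum(1))
h=cv2.cvtColor(c['color'],cv2.COLOR_RGB2HSV); 
for v in range(193,200): print(v,h[v,252:276,1])
print(g[192:200,250:262].sum(2))
E
```

```text
(0.4735, -0.03, 0.099) [287.   193.65]
(0.478, -0.03, 0.099) [286.96 192.53]
(0.495, 0.08, 0.129) [259.36 187.54]
(0.495, 0.08, 0) [259.08 193.2 ]
(0.4525, 0.08, 0.105) [259.56 199.19]
(0.473, 0.056, 0.016) [264.99 197.62]
(0.473, 0.06, 0.016) [264.03 197.64]
(0.473, 0.098, 0.035) [254.92 197.08]
(0.473, -0.009, 0) [280.37 197.91]
rod col 285 [409 415 420 420 420 416 405 310 357 406 409 420 418 421 419 410]
rod col 288 [425 421 427 422 411 426 410 314 342 410 404 414 414 419 413 411]
col 245 [231 235 235 239 241 237 232 177 166 162 147 145 144 156 207 232 236 226
 224 252 360 316 207 242 301 322]
col 275  [241 232 232 233 242 234 192 167 158 137 151 147 186 214 221 235 232 243
 239 315 356 254 226 296 318 315]
193 [16 18  6  5 11 16  8 12  8  5  4  5  8  8 12  0  9  8 12  9  4 12  4 12]
194 [12 12 19 13 12  7 17 21  7  7 22 65 72 83 41 17  7 10 10 10 23 16  7 10]
195 [ 13  20  10   9   4  20  26  22  20  36  72 139 140 152 114  75  12  16
  20  16  13  13  22  10]
196 [ 16  23  13  15  11  23  16  16  16  50 140 161 157 172 167 125  58  13
  23  19  10  22  13  19]
197 [ 20  17  16  14   8  19  17  17  29  92 160 165 156 175 161 150 111  13
  23  16  13  13  18  16]
198 [ 22  22  23  14   4  13  17  10  30 105 159 166 175 161 162 160 122  14
  19  21  13  19  18  19]
199 [ 67  66  62  66  67  61  59  67  67 102 140 132 138 130 120 120 118  80
  78  82  78  82  82  82]
[[151 151 150 147 147 158 166 159 154 157 158 146]
 [130 144 137 121 124 154 202 181 189 192 186 158]
 [197 210 188 189 189 172 190 212 222 208 209 212]
 [231 233 222 225 225 178 187 223 225 231 225 215]
 [223 223 230 222 230 194 200 226 231 233 228 208]
 [226 225 225 219 225 205 186 229 221 225 225 187]
 [233 229 232 231 226 216 191 232 225 226 217 189]
 [278 286 278 284 283 282 289 286 288 280 276 257]]
```

Centred to within about 1 mm, with the foot about 20 mm behind the cap. Lowering.

Request:
drive_tool --moves '[0,0,0,12,0,0,0,0,0,0,10,0,0,0,0,0,0,8,0,0,0,0,0,0,2,0,0,0,0,0,0,0,0,0,0,0,0,0,0,0,0,0]'

```text
t: 7.2
tool_pos: [0.4733, -0.1224, 0.2318]
orientation: [2.24, 2.202, 0.0]
force: [-1.1, -0.1, -0.9]
opening: 0.0176
gripper_force: 55.0
```

```bash
python3 - <<'E'
from h import *
s=robot.read_state(); print(s['tool_pos'],s['force'],s['wrist_torque'])
E
```

```text
[ 0.47327272 -0.12237489  0.23182383] [-1.06285743 -0.06330736 -0.85213894] [-0.07113642 -0.06223928 -0.03910153]
```

Request:
drive_tool --moves '[0,-6,0,0,0,0,0,0,-8,0,0,0,0,0,0,-8,0,0,0,0,0,0,-10,0,0,0,0,0,0,-10,0,0,0,0,0,0,-10,0,0,0,0,0,0,-10,0,0,0,0,0,0,-10,0,0,0,0,0]'

```text
t: 8.0
tool_pos: [0.4719, -0.1952, 0.2317]
orientation: [2.241, 2.202, 0.0]
force: [-0.2, 0.5, -1.4]
opening: 0.0181
gripper_force: 55.0
```

```bash
python3 - <<'E'
from h import *
c=snap('top'); s=robot.read_state(); print(s['t'],s['tool_pos'],s['force'],s['wrist_torque'])
h=cv2.cvtColor(c['color'],cv2.COLOR_RGB2HSV); w=world(c)
m=(h[...,1]>110)&(h[...,0]<40); m[:190]=0;m[199:]=0;m[:,:255]=0;m[:,310:]=0
v,u=np.nonzero(m); print(len(u),u.min(),u.max(),v.min(),v.max(),w[m].mean(0))
E
```

```text
8.05 [ 0.47191145 -0.19635595  0.23188499] [-1.56851161 -0.14132278 -1.77891853] [-0.08153844 -0.09964593 -0.01221411]
19 274 280 196 198 [0.47447788 0.00574818 0.01354745]
```

Request:
drive_tool --moves '[0,-10,0,0,0,0,0,0,-12,0,0,0,0,0,0,-12,0,0,0,0,0,0,-12,0,0,0,0,0,0,-12,0,0,0,0,0,0,-12,0,0,0,0,0,0,-10,0,0,0,0,0,0,-8,0,0,0,0,0]'

```text
t: 8.85
tool_pos: [0.4704, -0.2833, 0.2317]
orientation: [2.241, 2.202, -0.0]
force: [0.1, 0.6, -1.1]
opening: 0.0177
gripper_force: 55.0
```

Request:
drive_tool --moves '[0,0,0,0,0,0,0,0,0,0,0,0,0,0,0,4,0,0,0,0,0,0,0,0,0,0,0,0]'

```text
t: 9.25
tool_pos: [0.4705, -0.2774, 0.2316]
orientation: [-2.239, -2.203, -0.0]
force: [-0.2, -0.7, -0.5]
opening: 0.0173
gripper_force: 55.0
```

```bash
cat >> h.py <<'E'
def cap(n='top',y0=-.2,y1=0.0,x0=.40,x1=.56):
    c=snap(n); w=world(c); h=cv2.cvtColor(c['color'],cv2.COLOR_RGB2HSV)
    m=(h[...,1]>110)&(h[...,0]<40)&(h[...,0]>12)&(w[...,0]>x0)&(w[...,0]<x1)&(w[...,1]>y0)&(w[...,1]<y1)&(w[...,2]<.04)&(w[...,2]>-.01)
    p=w[m]; print(n,len(p)); 
    if len(p): print('top pts',np.median(p,0).round(4),((p[:,:2].min(0)+p[:,:2].max(0))/2).round(4),p[:,:2].min(0).round(3),p[:,:2].max(0).round(3))
E
python3 - <<'E'
from h import *
cap(); cap('side')
s=robot.read_state(); print(s['t'],s['tool_pos'],s['force'])
E
```

```text
top 42
top pts [ 0.466  -0.0848  0.0153] [ 0.4421 -0.0495] [ 0.407 -0.099] [ 0.478 -0.   ]
side 94
top pts [ 0.4656 -0.088   0.0171] [ 0.4416 -0.0538] [ 0.403 -0.102] [ 0.48  -0.006]
9.35 [ 0.47059514 -0.27771096  0.23176624] [-0.75865703 -0.17357437 -1.90143237]
```

The cap is out at about (0.466, -0.085). I'll lift the rod and carry it back to above the rest.

Request:
drive_tool --moves '[0,0,0,-15,0,0,0,0,0,0,-30,0,0,0,0,0,0,-35,0,0,0,0,0,0,-38,0,0,0,0,-12,30,0,0,0,0,0,-12,30,0,0,0,0,0,-12,30,0,0,0,0,0,-7,30,0,0,0,0]'

```text
t: 10.15
tool_pos: [0.5908, -0.3241, 0.3514]
orientation: [2.24, 2.201, 0.0]
force: [0.1, -0.5, -1.1]
opening: 0.0178
gripper_force: 55.0
```

Request:
drive_tool --moves '[0,0,0,0,0,0,0,0,0,0,0,0,0,0,0,0,0,0,0,0,0]'

```text
t: 10.45
tool_pos: [0.5892, -0.3231, 0.3505]
orientation: [2.24, 2.202, -0.0]
force: [-0.7, -0.3, -1.5]
opening: 0.0177
gripper_force: 55.0
```

```bash
python3 - <<'E'
from h import *
from scipy.spatial.transform import Rotation as Ro
s=robot.read_state(); print(s['t'],s['tool_pos'],Ro.from_rotvec(s['orientation']).as_matrix().round(4).tolist())
E
```

```text
10.45 [ 0.58923263 -0.32311559  0.3504608 ] [[0.0171, 0.9999, 0.0], [0.9999, -0.0171, -0.0002], [-0.0002, 0.0, -1.0]]
```

Request:
drive_tool --moves '[0,2,4,20,0,0,0,0,0,0,30,0,0,0,0,0,0,20,0,0,0,0,0,0,15,0,0,0,0,0,0,8,0,0,0,0,0,0,4,0,0,0,0,0,0,0,0,0,0]'

```text
t: 11.15
tool_pos: [0.5938, -0.3215, 0.2533]
orientation: [2.24, 2.202, 0.0]
force: [-0.1, -0.6, -1.7]
opening: 0.0175
gripper_force: 55.0
```

```bash
python3 - <<'E'
from h import *
s=robot.read_state(); print(s['t'],s['tool_pos'],s['force'],s['wrist_torque'])
E
```

```text
11.15 [ 0.59379358 -0.32146121  0.25325567] [-0.12303112 -0.60364917 -1.66747204] [-0.08607161 -0.0636798  -0.00186846]
```

Request:
drive_tool --moves '[0,0,0,3,0,0,0,0,0,0,0,0,0,0,0,0,0,0,0,0,0,30,0,0,0,0,0,0,50,0,0,0,0,0,0,60,0,0,0,0,0,0,60,0,0,0,0,0,0]'

```text
t: 11.85
tool_pos: [0.5938, -0.3213, 0.2498]
orientation: [-2.24, -2.202, -0.0]
force: [0.5, -0.1, 0.8]
opening: 0.045
gripper_force: 0.0
```

Request:
drive_tool --moves '[60,0,0,-20,0,0,0,60,0,0,-30,0,0,0,60,0,0,-40,0,0,0,60,0,0,-40,0,0,0,60,0,0,-20,0,0,0,60,0,0,0,0,0,0]'

```text
t: 12.45
tool_pos: [0.5946, -0.3218, 0.4051]
orientation: [2.235, 2.197, 0.003]
force: [-0.7, 1.1, 0.4]
opening: 0.0601
gripper_force: 0.0
```

```bash
python3 - <<'E'
from h import *
cap(); cw=snap('wrist'); w=world(cw); cv2.imwrite('pics/wrist5.png',cw['color'][...,::-1])
s=robot.read_state(); print(s['t'],s['tool_pos'],s['force'])
p=w.reshape(-1,3)
for a,b in((-.37,-.27),(-.27,-.20),(-.41,-.38)):
    q=p[(p[:,2]>.075)&(p[:,2]<.1)&(abs(p[:,0]-.593)<.02)&(p[:,1]>a)&(p[:,1]<b)]; print(len(q),q.mean(0),q.min(0),q.max(0))
c=np.load('top.npz'); w=world(dict(c)).reshape(-1,3); q=w[(w[:,2]>.06)&(w[:,2]<.1)&(abs(w[:,0]-.598)<.02)&(w[:,1]>-.2)&(w[:,1]<-.06)];print(len(q),q.mean(0),q.max(0))
E
```

```text
top 46
top pts [ 0.4676 -0.0835  0.0162] [ 0.4443 -0.0499] [ 0.408 -0.099] [ 0.48  -0.001]
12.55 [ 0.59381023 -0.32133492  0.39953628] [-0.6931825  -0.15838048 -0.82209453]
2085 [ 0.59304799 -0.32087593  0.09549598] [ 0.58349313 -0.36967917  0.07848499] [ 0.60192057 -0.2701473   0.09870357]
1108 [ 0.59412703 -0.23781144  0.08861558] [ 0.57324515 -0.26958122  0.08168334] [ 0.61284563 -0.20004579  0.09998096]
605 [ 0.59297593 -0.38703001  0.08848014] [ 0.57305281 -0.40994129  0.07550845] [ 0.61286177 -0.38001249  0.09999697]
29 [ 0.59880357 -0.1426932   0.08564662] [ 0.60065029 -0.10168656  0.093331  ]
```

View pics/wrist5.png

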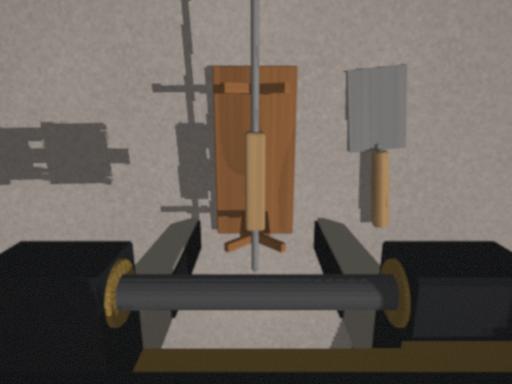

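The rod hangs in both forks (handle at (255,180)), matching where it lay before. Next I'll go above the cap.

Request:
drive_tool --moves '[60,39,-22,0,0,0,0,60,39,-22,0,0,0,0,60,39,-22,0,0,0,0,60,39,-22,0,0,0,0,60,39,-22,0,0,0,0,60,40,-20,0,0,0,0,60,0,0,0,0,0,0,60,0,0,0,0,0,0]'

```text
t: 13.35
tool_pos: [0.4672, -0.0833, 0.3979]
orientation: [-2.237, -2.203, 0.002]
force: [0.7, -0.3, -0.1]
opening: 0.0601
gripper_force: 0.0
```

```bash
python3 - <<'E'
from h import *
from scipy.spatial.transform import Rotation as Ro
cap('wrist',-.13,-.03,.43,.50); cap('top',-.13,-.04,.44,.50)
s=robot.read_state(); print(s['t'],s['tool_pos'],Ro.from_rotvec(s['orientation']).as_matrix().round(3).tolist())
E
```

```text
wrist 617
top pts [ 0.4666 -0.0861  0.0152] [ 0.4666 -0.0886] [ 0.451 -0.106] [ 0.482 -0.071]
top 5
top pts [ 0.4707 -0.0729  0.015 ] [ 0.4689 -0.0736] [ 0.46  -0.074] [ 0.478 -0.073]
13.45 [ 0.46790312 -0.08461394  0.39858509] [[0.017, 1.0, -0.002], [1.0, -0.017, 0.0], [0.0, -0.002, -1.0]]
```

Request:
drive_tool --moves '[60,-3,-1,40,0,0,0,60,0,0,40,0,0,0,60,0,0,40,0,0,0,60,0,0,40,0,0,0,60,0,0,25,0,0,0,60,0,0,15,0,0,0,60,0,0,5,0,0,0,60,0,0,0,0,0,0]' --grip_force 20

```text
t: 14.25
tool_pos: [0.4666, -0.0878, 0.1937]
orientation: [-2.24, -2.2, 0.002]
force: [-0.1, -0.1, 0.2]
opening: 0.0602
gripper_force: 0.0
```

```bash
python3 - <<'E'
from h import *
s=robot.read_state(); print(s['t'],s['tool_pos'],s['force'])
E
```

```text
14.25 [ 0.46657094 -0.08782487  0.19372136] [-0.08424066 -0.08848588  0.17076792]
```

Request:
drive_tool --moves '[60,0,0,3,0,0,0,25,0,0,0,0,0,0,25,0,0,0,0,0,0,25,0,0,0,0,0,0,25,0,0,0,0,0,0,25,0,0,0,0,0,0]'

```text
t: 14.85
tool_pos: [0.467, -0.0872, 0.1922]
orientation: [2.24, 2.202, 0.001]
force: [-0.4, -0.5, 2.3]
opening: 0.031
gripper_force: 20.0
```

```bash
python3 - <<'E'
from h import *
s=robot.read_state(); print(s['t'],s['tool_pos'],s['force'],s['opening'],s['gripper_force'])
E
```

```text
14.85 [ 0.46700476 -0.08716341  0.19216975] [-0.35737841 -0.52233416  2.26045076] 0.03096445735528713 20.000449419021606
```

Gripped at 31 mm. Lifting.

Request:
drive_tool --moves '[25,0,0,0,0,0,0,25,0,0,-8,0,0,0,25,0,0,-20,0,0,0,25,0,0,-35,0,0,0,25,0,0,-40,0,0,0,25,0,0,-45,0,0,0,25,0,0,-45,0,0,0,25,0,0,-10,0,0,0]' --grip_force 30

```text
t: 15.65
tool_pos: [0.4677, -0.0874, 0.4015]
orientation: [2.235, 2.197, 0.007]
force: [0.0, -0.1, 0.0]
opening: 0.0312
gripper_force: 30.0
```

```bash
python3 - <<'E'
from h import *
c=snap('wrist'); cv2.imwrite('pics/wrist6.png',c['color'][...,::-1])
s=robot.read_state(); print(s['t'],s['tool_pos'],s['force'],s['opening'],s['gripper_force'])
E
```

```text
15.7 [ 0.46772575 -0.08740385  0.40051759] [0.35475152 0.31127958 0.25973913] 0.030775201562469816 29.999721944332123
```

Request:
drive_tool --moves '[25,25,8,0,0,0,0,25,40,13,0,0,0,0,25,40,13,0,0,0,0,25,40,13,0,0,0,0,25,40,13,0,0,0,0,25,40,13,0,0,0,0,25,40,13,0,0,0,0,25,40,13,0,0,0,0]'

```text
t: 16.5
tool_pos: [0.5708, 0.2178, 0.3925]
orientation: [-2.239, -2.202, 0.004]
force: [0.5, -1.2, -0.6]
opening: 0.0309
gripper_force: 30.0
```

Request:
drive_tool --moves '[25,40,13,0,0,0,0,25,35,12,0,0,0,0,25,25,8,0,0,0,0,25,0,0,0,0,0,0,25,0,0,0,0,0,0]'

```text
t: 17.0
tool_pos: [0.6053, 0.3156, 0.3924]
orientation: [-2.239, -2.203, 0.005]
force: [-0.1, -1.1, 0.2]
opening: 0.0309
gripper_force: 30.0
```

```bash
python3 - <<'E'
from h import *
c=snap('wrist'); w=world(c); cv2.imwrite('pics/wrist7.png',c['color'][...,::-1])
s=robot.read_state(); print(s['t'],s['tool_pos'],s['opening'],s['gripper_force'])
p=w.reshape(-1,3); q=p[(p[:,2]>.018)&(p[:,2]<.035)&(abs(p[:,0]-.606)<.1)&(abs(p[:,1]-.316)<.1)]
print(len(q),q.min(0),q.max(0),cv2.minAreaRect((q[:,:2]*1000).astype(np.float32)))
E
```

```text
17.05 [0.60538152 0.31488845 0.39304612] 0.031050372636768086 29.99967187643051
1895 [0.53657607 0.25076004 0.01804478] [0.6719152  0.37675313 0.02949771] ((604.1491088867188, 313.806640625), (119.62798309326172, 130.33091735839844), 87.07760620117188)
```

View pics/wrist7.png

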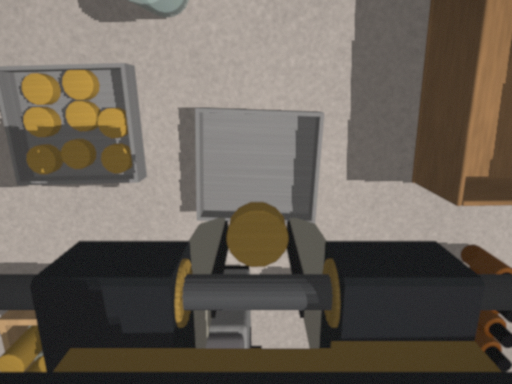

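The cap is held squarely at (257,233) above the empty tray at (260,160), whose centre is (0.604, 0.314). I'm within 2 mm, so I'll lower it.

Request:
drive_tool --moves '[25,0,0,40,0,0,0,25,0,0,45,0,0,0,25,0,0,45,0,0,0,25,0,0,35,0,0,0,25,0,0,15,0,0,0,25,0,0,8,0,0,0,25,0,0,4,0,0,0,25,0,0,0,0,0,0]'

```text
t: 17.85
tool_pos: [0.6065, 0.3156, 0.2045]
orientation: [2.24, 2.201, 0.004]
force: [-0.6, 0.1, -0.5]
opening: 0.0314
gripper_force: 30.0
```

```bash
python3 - <<'E'
from h import *
s=robot.read_state(); print(s['t'],s['tool_pos'],s['force'],s['opening'],s['gripper_force'])
E
```

```text
17.85 [0.60648228 0.31557587 0.20452453] [-0.6483307   0.14152381 -0.45626096] 0.03137651077868878 29.999700486660004
```

Request:
drive_tool --moves '[25,0,0,4,0,0,0,25,0,0,2,0,0,0,25,0,0,0,0,0,0]'

```text
t: 18.15
tool_pos: [0.6058, 0.3157, 0.1972]
orientation: [2.24, 2.202, 0.001]
force: [0.9, 0.4, -0.8]
opening: 0.0309
gripper_force: 30.0
```

Request:
drive_tool --moves '[25,0,0,2,0,0,0,25,0,0,0,0,0,0,25,0,0,0,0,0,0]'

```text
t: 18.45
tool_pos: [0.606, 0.3158, 0.1962]
orientation: [2.24, 2.202, 0.002]
force: [-3.7, -1.3, 5.5]
opening: 0.0312
gripper_force: 30.0
```

The force shows the cap is on the tray floor (5.5 N). Releasing and retreating.

Request:
drive_tool --moves '[40,0,0,0,0,0,0,55,0,0,0,0,0,0,60,0,0,0,0,0,0,60,0,0,0,0,0,0]'

```text
t: 18.85
tool_pos: [0.6057, 0.3155, 0.1945]
orientation: [-2.24, -2.202, 0.0]
force: [0.2, -0.5, 0.1]
opening: 0.0574
gripper_force: 0.0
```

Request:
drive_tool --moves '[60,0,0,-15,0,0,0,60,0,0,-40,0,0,0,60,0,0,-45,0,0,0,60,0,0,-45,0,0,0,60,0,0,-45,0,0,0,60,0,0,0,0,0,0,60,0,0,0,0,0,0]'

```text
t: 19.55
tool_pos: [0.6061, 0.3157, 0.3882]
orientation: [2.239, 2.201, 0.007]
force: [0.2, 0.7, -0.4]
opening: 0.0601
gripper_force: 0.0
```

```bash
python3 - <<'E'
from h import *
cap('wrist',.25,.38,.54,.67); cap('top',.25,.38,.54,.67)
s=robot.read_state(); print(s['t'],s['tool_pos'],s['opening'],s['force'])
c=dict(np.load('top.npz')); w=world(c).reshape(-1,3)
q=w[(w[:,2]>.06)&(w[:,2]<.11)&(abs(w[:,0]-.598)<.02)&(w[:,1]>-.42)&(w[:,1]<-.06)]; print(len(q),q.mean(0),q.min(0),q.max(0))
E
```

```text
wrist 677
top pts [0.6047 0.317  0.0191] [0.6044 0.3153] [0.589 0.298] [0.62  0.332]
top 18
top pts [0.6054 0.3098 0.0205] [0.6058 0.3113] [0.595 0.305] [0.616 0.318]
19.65 [0.60534355 0.31538411 0.38378347] 0.06012805906315666 [-0.23285771 -0.3753293  -0.2524438 ]
236 [ 0.59612986 -0.2950026   0.0889002 ] [ 0.57880602 -0.41029283  0.06044664] [ 0.61792643 -0.10126729  0.10600819]
```

The cap lies flat in the tray, its top at 20 mm, and the rod is on its rest. Handing in.

```bash
python3 -c "
from plant import robot
print(robot.close_job())"
```

```text
the job is handed in; nothing more can be done
None
```

I handed the job in at about 20 s: the cap was drawn out of the gap and lies flat in the empty tray near its centre, and the rod is back on its rest where it was; the hand-in call gave no verdict.

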